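Sweep the bar offcuts into the bench scoop and hold it up level

ROBOT

A 7-joint arm with a two-finger parallel gripper is mounted at the origin on a cart in front of the work surface, level with it; the furniture and walls round the work are solid. World frame = base frame: x ahead of the robot, y to its left, z up, the work surface at z = 0. Lengths are in m, angles in rad, forces in N, time in s.
With the tool pointing down it reaches from about 0.425 to 0.925 m from the base axis. Payload 6.8 kg.
Tool frame: the origin (TCP) lies on the mounting face of the last link; the fingertips stand 173 mm ahead of it and the grasp point (between the pads) lies 155 mm ahead of it; z points along the fingers, y is the line along which they close (so a half turn about z gives the same grasp; the last joint's range is limited). The gripper opens to 85 mm and grips with 20 to 120 N. Pads are 22 mm wide; open, the fingers measure 114 mm over their backs; the gripper's body (76 mm by 85 mm) begins 54 mm behind the grasp point. The pads swing forward as they close: fully open they stand 13 mm farther back than shut.
Start: joints at [1.153, 0.477, 0.022, 1.555, -0.011, 1.109, -0.083], TCP at [0.206, -0.643, 0.405] pointing down, gripper open.
Joint ranges: [-2.96, 2.96], [-0.34, 2.1], [-1.41, 1.46], [0.24, 2.44], [-1.37, 4.51], [0.17, 1.92], [-2.96, 2.96]. Speed limits (rad/s): [2.39, 2.39, 3.14, 3.14, 3.14, 3.14, 3.14].

INTERFACE

Orientations are given as a unit quaternion [w, x, y, z].
In Python, from station import bot gives the robot as it stands. The module is installed in compiled form; this text tells all that it offers.
- The arm moves only by the shell command python3 -m pendant 'ROWS' [FORCE]. ROWS is JSON, a list of rows, each a list of 5 numbers: the finger opening in m, from 0 to 0.0854, then the shift along the tool's x, y, z in m, then the turn about the tool's z in degrees. In form: [[jaw, x, y, z, yaw], ...]. A call has 1 to 12 rows; each row shifts and turns the commanded pose from where the row before left it, along the tool's axes as they then stand; what a row does not reach is not made up. A row lasts 1/12 s, in which the tool goes at most 41.7 mm and 7.16 degrees, less where a joint would pass 70% of its speed; a pose out of reach is approached as far as the arm can. A call with a gripper value outside its range is refused whole. The fingers move at their own pace and stop on an object; FORCE is the grip in N (left out, the last holds). Time passes only in rows, so rows that do not move let the fingers close. It gives the time, the measured TCP pose, the force, the opening and the grip force at its end, in the units of the state.
- bot.get_obs(): the state, without advancing time (a new reading comes with each control period).
- bot.read_camera(name): name is "scene" or "top" or "wrist"; returns (picture, depth): 384x512x3 uint8, blue, green, red; 384x512 float32, m along the optical axis (not along the pixel's ray), 0 where there is no reading.
- bot.camera_model(name): a dict with "intrinsics" (3x3 intrinsics, pixels), "dist_coeffs" ([k1, k2, p1, p2, k3] as OpenCV has them; the pictures are not rectified), "R" (3x3) and "t" (3): a world point X has camera coordinates R X + t. Camera axes: x right, y down, z forward; pixel columns grow to the right and rows downward; lengths in m; the calibration is good to about 2 mm. A picture is of the moment at which its call begins: read the wrist's pose just before it. camera_model takes no time and is no camera call; for the wrist camera it gives the pose at the moment of the call.
- bot.hand_in(): hands the job in; it is judged then, once.
Trained networks look in the newest picture that a camera, given by its name, has taken for a name from the list of things; names that differ only in an ending like _2 or _b are one class to them, and where a whole thing is asked for, a point or a joint stands for the part that bears it (a point fixed in the world has none). Each returns a list of dicts, best first, with "score" (0 to 1); they miss things now and then, are a little off and sometimes report something else, mostly with a low value. They report only what shows in the picture. A call takes as long as a camera call.
- bot.boxes_of(name, camera): "at" ([column, row] in pixels, amid what is visible of it).
- bot.trace(name, camera): "mask" (384x512 bool, what is visible of it) and "at" ([column, row] in pixels, amid what is visible of it).
- bot.pinpoint(name, camera): "at" ([column, row] in pixels: a listed point, or the origin of a listed thing).
The state is a dict: "t": time; "q": joint angles; "joint_vel": joint speeds; "joint_torque": joint torques, N m; "eef_pos": TCP position; "tool_rot": TCP orientation; "contact_force": force on the tool from outside, world axes, zero at the start; "torque": the same for the moment, N m; "gripper_width": opening from 0.0 (shut) to 1.0 (fully open); "grasp_force": force on a finger pad.
Only numpy, scipy, OpenCV 4.12 (cv2) and the standard library are available. Lean on these libraries where they do the work, as an engineer would, in place of code of your own. Each camera call takes 0.05 s, during which the arm holds its last target. There are 200 camera calls.

TASK

Pick up the chip pusher by its orange handle and sweep the three metal bar offcuts (brass, dark steel, copper) over the lip and well inside the blue scoop, without touching them with the fingers; then stand the pusher on the worktop again, clear of the scoop, and let go of it. Then take the scoop by its black bridge grip, lift it level about 12 cm clear of the worktop with all three offcuts in it, and finish while still holding it there, steady and level. Leave the other things on the bench where they are.

Things in the scene. Friction and masses are not known exactly. Their poses are not given: they have to be found in the camera images.
- scoop: Blue loose scoop, 160 mm long (x), 170 wide (y), about 0.6 kg. Origin: on its underside, mid-length; z up. Open mouth towards its -x (sweep in along +x); it starts pointing about to the robot's right. Lip edge at x = -80 mm, wedge rising to the 3 mm thick floor at x = -57. Walls 36 mm high: inner width 160, rear wall at x = +76. A bridge handle crosses at x = +16, 64 mm free under it
- scoop_grip (a point): Centre of the scoop's black grip on the bridge handle, 75 mm above the scoop's underside, near its balance point; axes as the scoop's. A flat-sided bar along the scoop's y: 16 mm thick (x), 80 mm long (y), 22 mm tall; pinch it from above across its thickness (scoop's x)
- pusher: Wooden chip pusher standing upright, 0.2 kg, 90 mm long (x), 122 wide (y), 104 tall. Origin on its underside under the handle. It pushes towards its +x: rubber face 112 mm wide, 34 tall at x = +35 mm, cheeks at its ends reach to x = +56; foot back to x = -34. With its underside 5 mm above the worktop it passes over the scoop's lip and floor, fits between its walls and still pushes the offcuts
- pusher_grip (a point): Point on the axis of the pusher's upright orange handle, 80 mm above the pusher's underside; axes as the pusher's. The handle is flat-sided: 34 mm (x) by 24 mm (y), from 16 to 104 mm above the underside; pinch it from above across the 24 mm (pusher's y)
- square_mid (a point): Centre of the square brass bar offcut, 20 x 20 mm and 22 mm tall, 35 g; the three offcuts start apart, standing on the worktop 25 to 120 mm in front of the scoop's lip, within 35 mm of the scoop's centre line, in any order
- hex_mid (a point): Centre of the hexagonal dark steel bar offcut, 24 mm across its corners and 20 mm tall, 30 g
- round_mid (a point): Centre of the round copper bar offcut standing on end, 22 mm across and 18 mm tall, 30 g
- square_offcut: The brass offcut; origin at the centre of its underside as it starts
- hex_offcut: The dark steel offcut; origin at the centre of its underside as it starts
- round_offcut: The copper offcut; origin at the centre of its underside as it starts
- cream_pot: Bystander: small jar with a green lid, 44 mm across, 42 mm tall; origin under its centre
- tin_large: Bystander: round aluminium tin, 60 mm across, 20 mm tall; origin under its centre
- brass_weight: Bystander: brass weight with a knob, 31 mm across, 51 mm tall; origin under its centre
- magnet_base: Bystander: red magnet block, 39 x 35 x 53 mm; origin under its centre
- loupe: Bystander: black eye loupe, 40 mm across, 30 mm tall; origin under its centre

How it is judged:
On the way, in this order (a step that is already met when the one before it is completed fails the run):
1. all three offcuts are inside the scoop while the pusher is held (x of square_mid in the frame of scoop between -0.068 and 0.076 m and y of square_mid in the frame of scoop between -0.08 and 0.08 m and z of square_mid in the frame of scoop between 0.004 and 0.04 m and x of hex_mid in the frame of scoop between -0.068 and 0.076 m and y of hex_mid in the frame of scoop between -0.08 and 0.08 m and z of hex_mid in the frame of scoop between 0.004 and 0.04 m and x of round_mid in the frame of scoop between -0.068 and 0.076 m and y of round_mid in the frame of scoop between -0.08 and 0.08 m and z of round_mid in the frame of scoop between 0.004 and 0.04 m and contact force between the fingers and pusher above 1 N and height (world z) of scoop below 0.02 m), for 0.2 s.
2. the pusher stands on the worktop, released and clear of the scoop, with the offcuts still in the scoop on the worktop (x of square_mid in the frame of scoop between -0.068 and 0.076 m and y of square_mid in the frame of scoop between -0.08 and 0.08 m and z of square_mid in the frame of scoop between 0.004 and 0.04 m and x of hex_mid in the frame of scoop between -0.068 and 0.076 m and y of hex_mid in the frame of scoop between -0.08 and 0.08 m and z of hex_mid in the frame of scoop between 0.004 and 0.04 m and x of round_mid in the frame of scoop between -0.068 and 0.076 m and y of round_mid in the frame of scoop between -0.08 and 0.08 m and z of round_mid in the frame of scoop between 0.004 and 0.04 m and height (world z) of pusher_grip below 0.084 m and angle between pusher_grip's own z axis and vertical below 0.1 rad and contact force between the fingers and pusher below 0.1 N and contact force between pusher and scoop below 0.1 N and linear speed of pusher below 0.03 m/s and height (world z) of scoop below 0.02 m), for 0.2 s.
3. the scoop is held in the air, level and steady, with the offcuts in it (x of square_mid in the frame of scoop between -0.068 and 0.076 m and y of square_mid in the frame of scoop between -0.08 and 0.08 m and z of square_mid in the frame of scoop between 0.004 and 0.04 m and x of hex_mid in the frame of scoop between -0.068 and 0.076 m and y of hex_mid in the frame of scoop between -0.08 and 0.08 m and z of hex_mid in the frame of scoop between 0.004 and 0.04 m and x of round_mid in the frame of scoop between -0.068 and 0.076 m and y of round_mid in the frame of scoop between -0.08 and 0.08 m and z of round_mid in the frame of scoop between 0.004 and 0.04 m and height (world z) of scoop between 0.08 and 0.25 m and angle between scoop's own z axis and vertical below 0.12 rad and contact force between the fingers and scoop above 2 N and linear speed of scoop below 0.03 m/s and angular speed of scoop below 0.2 rad/s), for 1 s.
At the end, for the whole second after the job is handed in: The fingers hold the scoop with its underside 8 to 25 cm above the worktop, within 0.12 rad of level, at rest (0.03 m/s, 0.2 rad/s); all three offcuts lie in it, centres at least 12 mm past the lip; the pusher stands upright, released, on the worktop, not touching the scoop (all of step 3 and height (world z) of pusher_grip below 0.084 m and angle between pusher_grip's own z axis and vertical below 0.1 rad and contact force between the fingers and pusher below 0.1 N and contact force between pusher and scoop below 0.1 N and linear speed of pusher below 0.03 m/s); the arm keeps its last pose, push and grip.
It fails at once if the fingers touch an offcut (contact force between the fingers and square_offcut above 0.5 N or contact force between the fingers and hex_offcut above 0.5 N or contact force between the fingers and round_offcut above 0.5 N).
It fails at once if the scoop is tipped by more than 0.35 rad (20 degrees) (angle between scoop's own z axis and vertical above 0.35 rad).
It fails at once if another thing on the bench is moved by more than 2 cm (distance of any of cream_pot, tin_large, brass_weight, magnet_base, loupe from where it was at the start of the episode above 0.02 m).
It also fails if it takes over 54 s, if anything falls off the work surface, if the arm or the gripper's body presses on something with over 40 N, if the wrist force passes 120 N, or if a joint passes its speed limit or range.

## Working session

There is one attempt and no reset: what is moved stays moved. The work goes in short steps, Python scripts to look and compute and a shell command to move; the robot and the scene stay as the last step left them, time stands still between calls to the robot, and variables do not carry over. Pictures are saved under pics/ and viewed, at most 10 in all, crops included, and the job is handed in when it is done.

```bash
mkdir -p pics
cat > h.py <<'E'
import numpy as np, cv2
from station import bot
def ray(cam,px,m=None):
    m=m or bot.camera_model(cam)
    u=cv2.undistortPoints(np.array([[px]],float),np.array(m["intrinsics"]),np.array(m["dist_coeffs"]))[0,0]
    R=np.array(m["R"]);t=np.array(m["t"]);return -R.T@t, R.T@np.array([u[0],u[1],1.])
def at_z(cam,px,z,m=None):
    c,d=ray(cam,px,m);return c+d*(z-c[2])/d[2]
def cloud(cam,dep,mask,m=None):
    m=m or bot.camera_model(cam)
    r,c=np.nonzero(mask&(dep>0));p=np.stack([c,r],1).astype(float)
    if len(p)==0:return np.zeros((0,3))
    u=cv2.undistortPoints(p[:,None],np.array(m["intrinsics"]),np.array(m["dist_coeffs"]))[:,0]
    z=dep[r,c];X=np.c_[u*z[:,None],z]
    return (X-np.array(m["t"]))@np.array(m["R"])
E
python3 - <<'E'
from h import *
ims=[]
o=bot.get_obs();print({k:np.round(v,3) for k,v in o.items()})
Z={'scoop_grip':.075,'pusher_grip':.08,'square_mid':.011,'hex_mid':.01,'round_mid':.009,'scoop':0,'pusher':0,'cream_pot':0,'tin_large':0,'brass_weight':0,'magnet_base':0,'loupe':0}
for c in ("top","scene"):
    im,d=bot.read_camera(c);cv2.imwrite(f"pics/{c}.png",im);np.save(f"{c}.npy",d)
    for n,z in Z.items():
        for r in bot.pinpoint(n,c)[:1]:
            print(c,n,round(r["score"],2),np.round(r["at"]),np.round(at_z(c,r["at"],z),3))
E
```

```text
{'t': np.float64(0.0), 'q': array([ 1.153,  0.478,  0.022,  1.556, -0.011,  1.109, -0.083]), 'joint_vel': array([ 0.001,  0.001, -0.001, -0.001, -0.   ,  0.001,  0.   ]), 'joint_torque': array([ 0.0000e+00, -5.9645e+01,  1.6080e+00, -2.8120e+01,  1.2000e-02,
        9.0000e-03,  0.0000e+00]), 'eef_pos': array([ 0.206, -0.643,  0.404]), 'tool_rot': array([-0.001,  0.988,  0.154, -0.   ]), 'contact_force': array([ 0.046, -0.111,  0.053]), 'torque': array([0.054, 0.024, 0.011]), 'grasp_force': np.float64(0.0), 'gripper_width': np.float64(1.001)}
top scoop_grip 0.7 [214. 156.] [0.756 0.137 0.075]
top pusher_grip 0.81 [349. 237.] [ 0.547 -0.242  0.08 ]
top square_mid 0.62 [229. 246.] [0.51  0.081 0.011]
top hex_mid 0.62 [352. 238.] [ 0.553 -0.267  0.01 ]
top round_mid 0.54 [246. 255.] [0.488 0.031 0.009]
top scoop 0.7 [198. 238.] [0.531 0.174 0.   ]
top pusher 0.98 [340. 238.] [ 0.553 -0.237  0.   ]
top cream_pot 0.61 [233. 246.] [0.513 0.069 0.   ]
top tin_large 0.79 [215. 155.] [0.783 0.143 0.   ]
top brass_weight 0.58 [349. 237.] [ 0.556 -0.263  0.   ]
top magnet_base 0.6 [384. 195.] [ 0.686 -0.365  0.   ]
top loupe 0.72 [262. 258.] [ 0.484 -0.015  0.   ]
scene scoop_grip 0.92 [232. 253.] [0.535 0.194 0.075]
scene pusher_grip 0.61 [329. 176.] [ 0.548 -0.243  0.08 ]
scene square_mid 0.69 [273. 249.] [0.515 0.067 0.011]
scene hex_mid 0.47 [290. 246.] [0.492 0.028 0.01 ]
scene round_mid 0.42 [298. 239.] [ 0.493 -0.008  0.009]
scene scoop 0.73 [239. 274.] [0.528 0.179 0.   ]
scene pusher 0.72 [324. 197.] [ 0.552 -0.239  0.   ]
scene cream_pot 0.73 [219. 198.] [ 0.792 -0.01   0.   ]
scene tin_large 0.79 [184. 221.] [0.779 0.137 0.   ]
scene brass_weight 0.63 [270. 172.] [ 0.779 -0.248  0.   ]
scene magnet_base 0.57 [306. 168.] [ 0.703 -0.361  0.   ]
scene loupe 0.59 [137. 283.] [0.68  0.357 0.   ]
```

View pics/top.png

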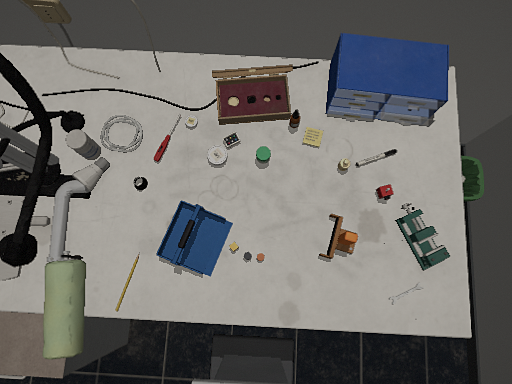

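View pics/scene.png

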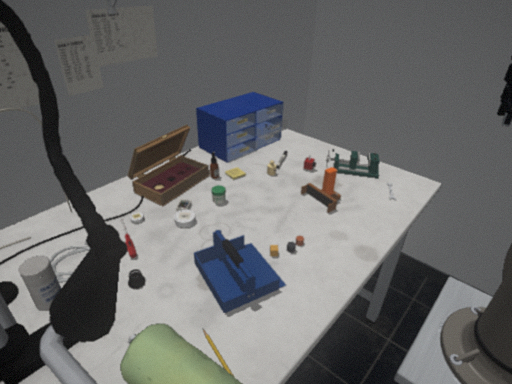

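The top view shows the scoop at about (195,238) with its mouth to the right. The offcuts are brass (234,247), steel (248,256) and copper (261,258), and the pusher is at (340,238) with its face towards the scoop. Next I'll get accurate poses from colour and depth.

Run:
```python
from h import *
for c in ("top","scene"):
    im=cv2.imread(f"pics/{c}.png");d=np.load(f"{c}.npy")
    bot.read_camera(c)
    for n,z0,z1 in (("scoop",.028,.045),("scoop_grip",.06,.1),("pusher",.025,.05),("pusher_grip",.06,.12),("square_offcut",.005,.04),("hex_offcut",.005,.04),("round_offcut",.005,.04)):
        for r in bot.trace(n,c)[:2]:
            P=cloud(c,d,r["mask"])
            Q=P[(P[:,2]>z0)&(P[:,2]<z1)]
            if len(Q)<5: print(c,n,r["score"],r["at"],len(P),'few',np.round(np.median(P,0),3) if len(P) else ''); continue
            rc=cv2.minAreaRect((Q[:,:2]*1000).astype(np.float32))
            print(c,n,round(r["score"],2),np.round(r["at"]),len(Q),"med",np.round(np.median(Q,0),3),"zmax",Q[:,2].max().round(3),"rect",np.round(rc[0]),np.round(rc[1]),round(rc[2],1))
```

```text
top scoop 0.57 [196. 240.] 228 med [0.551 0.232 0.035] zmax 0.045 rect [531. 190.] [138. 170.] 71.3
top scoop_grip 0.95 [192. 240.] 394 med [0.531 0.192 0.082] zmax 0.091 rect [534. 192.] [ 21. 170.] 70.9
top pusher 0.89 [340. 238.] 289 med [ 0.548 -0.216  0.033] zmax 0.05 rect [ 552. -224.] [ 66. 123.] 78.7
top pusher_grip 0.72 [340. 238.] 156 med [ 0.544 -0.238  0.102] zmax 0.108 rect [ 547. -241.] [32. 24.] 77.0
top hex_offcut 0.44 [247. 256.] 36 med [0.488 0.027 0.019] zmax 0.023 rect [489.  27.] [17. 14.] 3.1
top round_offcut 0.64 [217. 154.] 328 med [0.778 0.135 0.019] zmax 0.026 rect [778. 135.] [58. 59.] 47.7
scene scoop 0.97 [237. 274.] 554 med [0.494 0.224 0.035] zmax 0.045 rect [531. 191.] [138. 169.] 71.5
scene scoop_grip 0.84 [236. 270.] 539 med [0.517 0.203 0.081] zmax 0.089 rect [532. 195.] [ 22. 170.] 71.3
scene scoop_grip 0.62 [136.0, 280.5] 276 few [0.674 0.36  0.016]
scene pusher 0.8 [328. 190.] 247 med [ 0.541 -0.213  0.032] zmax 0.05 rect [ 549. -219.] [ 65. 120.] 72.6
scene pusher 0.63 [301.7, 237.0] 79 few [ 0.482 -0.004  0.016]
scene pusher_grip 0.74 [324. 190.] 187 med [ 0.541 -0.228  0.087] zmax 0.107 rect [ 545. -239.] [37. 24.] 76.4
scene square_offcut 0.62 [234. 275.] 1724 med [0.511 0.214 0.019] zmax 0.04 rect [529. 185.] [150. 171.] 71.1
scene square_offcut 0.5 [274. 253.] 86 med [0.507 0.073 0.02 ] zmax 0.024 rect [509.  70.] [20. 22.] 40.9
scene hex_offcut 0.41 [292. 250.] 72 med [0.484 0.034 0.019] zmax 0.022 rect [486.  31.] [19. 23.] 77.0
scene round_offcut 0.55 [300. 240.] 68 med [ 0.483 -0.004  0.017] zmax 0.02 rect [485.  -8.] [21. 20.] 34.9
```

```bash
cat > go.py <<'E'
# go.py X Y Zgrasp YAW(world deg of tool x): tool-frame shift of grasp point; turn about tool z
import sys
from h import *
from scipy.spatial.transform import Rotation as Ro
x,y,z,a=map(float,sys.argv[1:5]);o=bot.get_obs();w=o["tool_rot"]
R=Ro.from_quat([w[1],w[2],w[3],w[0]]).as_matrix();p=np.array(o["eef_pos"])
g=p+R[:,2]*.155;th=np.degrees(np.arctan2(R[1,0],R[0,0]))
print("t",round(float(o["t"]),2),"grasp",np.round(g,4),"yaw",round(th,1),"tilt",np.round(R[:2,2],3),"w",round(float(o["gripper_width"]),3),"F",np.round(o["contact_force"],1),"q7",np.round(o["q"][6],2))
print("shift",np.round(R.T@(np.array([x,y,z])-g),4),"turn",round(-((a-th+180)%360-180),1))
E
python3 -m pendant '[[0.0854,0.0335,-0.021,0,0],[0.0854,0.0335,-0.021,0,0],[0.0854,0.0335,-0.021,0,0],[0.0854,0.0335,-0.021,0,0],[0.0854,0.0335,-0.021,0,0],[0.0854,0.0335,-0.021,0,0],[0.0854,0.0335,-0.021,0,0],[0.0854,0.0335,-0.021,0,0],[0.0854,0.0335,-0.021,0,0],[0.0854,0.0335,-0.021,0,0],[0.0854,0.0335,-0.021,0,0],[0.0854,0.0335,-0.021,0,0]]' 40
python3 -m pendant '[[0.0854,0.02,-0.014,0,-7],[0.0854,0.01,-0.005,0,-7],[0.0854,0,0,0.01,-7],[0.0854,0,0,0.01,-7],[0.0854,0,0,0.01,-7],[0.0854,0,0,0.01,-7],[0.0854,0,0,0.01,-7],[0.0854,0,0,0.01,-7],[0.0854,0,0,0.01,-3]]'
python3 go.py 0.546 -0.240 0.2 77
python3 - <<'E'
from h import *
m=bot.camera_model("wrist");im,d=bot.read_camera("wrist");cv2.imwrite("pics/w1.png",im)
P=cloud("wrist",d,np.ones(d.shape,bool),m)
Q=P[(P[:,2]>.09)&(P[:,2]<.115)&(abs(P[:,0]-.546)<.08)&(abs(P[:,1]+.24)<.08)]
print("handle",len(Q),cv2.minAreaRect((Q[:,:2]*1000).astype(np.float32)))
Q=P[(P[:,2]>.022)&(P[:,2]<.05)&(abs(P[:,0]-.546)<.12)&(abs(P[:,1]+.22)<.1)]
print("body",len(Q),cv2.minAreaRect((Q[:,:2]*1000).astype(np.float32)))
for r in bot.pinpoint("pusher_grip","wrist")[:1]: print(r,at_z("wrist",r["at"],.08,m))
E
```

```text
t: 3.1
eef_pos: [0.5128, -0.2787, 0.405]
tool_rot: [0.0, 0.988, 0.154, 0.0]
contact_force: [-0.1, -0.8, -0.3]
gripper_width: 1.001
grasp_force: 0.0
t: 3.85
eef_pos: [0.5336, -0.2523, 0.3343]
tool_rot: [0.0, 0.782, 0.623, 0.0]
contact_force: [0.2, 0.3, -0.4]
gripper_width: 1.003
grasp_force: 0.0
t 3.85 grasp [ 0.5336 -0.2523  0.1793] yaw 77.1 tilt [ 0. -0.] w 1.003 F [ 0.2  0.3 -0.4] q7 -0.05
shift [ 0.0148  0.0093 -0.0207] turn 0.1
handle 1428 ((548.4260864257812, -241.3977508544922), (33.14260482788086, 23.95091438293457), 77.07188415527344)
body 2490 ((556.3157348632812, -208.2643280029297), (43.078338623046875, 122.51612091064453), 76.37579345703125)
{'at': [266.4, 188.2], 'score': 0.93} [ 0.54678182 -0.24284673  0.08      ]
```

```bash
python3 -m pendant '[[0.0854,0.0142,0.0115,0,0],[0.0854,0,0,0.025,0],[0.0854,0,0,0.025,0],[0.0854,0,0,0.025,0],[0.0854,0,0,0.018,0],[0.0854,0,0,0.008,0],[0.02,0,0,0,0],[0.0,0,0,0,0],[0.0,0,0,0,0],[0.0,0,0,0,0],[0.0,0,0,0,0]]' 60
python3 go.py 0.548 -0.241 0.078 77
```

```text
t: 4.87
eef_pos: [0.5485, -0.2412, 0.235]
tool_rot: [0.001, 0.784, 0.621, 0.0]
contact_force: [-1.3, 0.5, 0.5]
gripper_width: 0.301
grasp_force: 0.6
t 4.87 grasp [ 0.5487 -0.2413  0.08  ] yaw 76.7 tilt [ 0.002 -0.001] w 0.301 F [-1.3  0.5  0.5] q7 -0.14
shift [ 0.0001 -0.0008  0.002 ] turn -0.3
```

```bash
python3 -m pendant '[[0.0,0,0,0,0],[0,0,0,0,0],[0,0,0,0,0],[0,0,0,-0.003,0],[0,0,0,-0.006,0],[0,0,0,-0.006,0],[0,0,0,0,0]]' 60
python3 go.py 0.439 -0.109 0.095 71.2
```

```text
t: 5.45
eef_pos: [0.5484, -0.2411, 0.25]
tool_rot: [0.001, 0.784, 0.621, 0.0]
contact_force: [1.3, 0.2, -2.6]
gripper_width: 0.275
grasp_force: 58.9
t 5.45 grasp [ 0.5487 -0.2412  0.095 ] yaw 76.7 tilt [ 0.002 -0.001] w 0.275 F [ 1.3  0.2 -2.6] q7 -0.13
shift [ 0.1035 -0.1371 -0.0002] turn 5.5
```

```bash
python3 -m pendant '[[0,0,-0.015,0,2.5],[0,0,-0.025,0,3],[0,0,-0.025,0,0],[0,0,-0.025,0,0],[0,0,-0.025,0,0],[0,0,-0.015,0,0],[0,0.01,-0.01,0,0],[0,0.02,0,0,0],[0,0.02,0,0,0],[0,0.02,0,0,0],[0,0,0,0,0]]' 60
python3 go.py 0.439 -0.109 0.085 71.2
python3 - <<'E'
from h import *
for c in ("top","scene"):
    im,d=bot.read_camera(c);cv2.imwrite(f"pics/{c}2.png",im);P=cloud(c,d,np.ones(d.shape,bool))
    Q=P[(P[:,2]>.03)&(P[:,2]<.042)&(abs(P[:,0]-.53)<.13)&(abs(P[:,1]-.18)<.13)]
    print(c,"scoop walls",cv2.minAreaRect((Q[:,:2]*1000).astype(np.float32)))
    Q=P[(P[:,2]>.01)&(P[:,2]<.028)&(abs(P[:,0]-.49)<.06)&(P[:,1]>-.03)&(P[:,1]<.09)]
    for k in range(3):
        c0=[(.51,.071),(.488,.028),(.485,-.007)][k];S=Q[np.hypot(*(Q[:,:2]-c0).T)<.018]
        print(len(S),np.round(S.mean(0),3) if len(S) else "")
E
```

```text
t: 6.37
eef_pos: [0.4393, -0.128, 0.2493]
tool_rot: [0.0, 0.811, 0.585, 0.002]
contact_force: [-0.3, 0.1, -1.5]
gripper_width: 0.268
grasp_force: 59.2
t 6.37 grasp [ 0.4398 -0.1277  0.0943] yaw 71.6 tilt [0.003 0.002] w 0.268 F [-0.3  0.1 -1.5] q7 -0.38
shift [ 0.0175 -0.0067  0.0094] turn 0.4
top scoop walls ((532.2632446289062, 189.40548706054688), (137.99261474609375, 168.1288299560547), 71.31985473632812)
52 [0.511 0.067 0.022]
51 [0.487 0.027 0.02 ]
49 [ 0.486 -0.009  0.018]
scene scoop walls ((531.3357543945312, 190.30618286132812), (138.71620178222656, 170.62185668945312), 71.08483123779297)
76 [0.508 0.072 0.02 ]
67 [0.485 0.032 0.018]
54 [ 0.484 -0.006  0.017]
```

View pics/scene2.png

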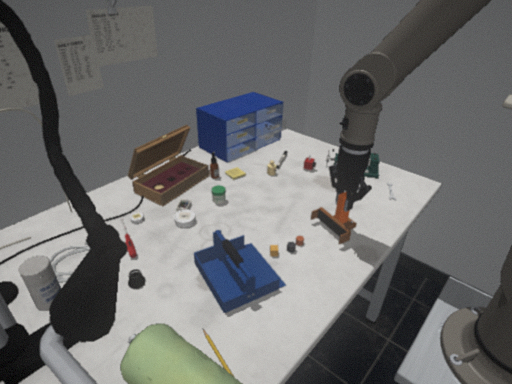

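```bash
python3 -m pendant '[[0,0.005,-0.0065,0.004,0.4],[0,0.005,0,0.005,0],[0,0.01,0,0,0],[0,0.012,0,0,0],[0,0.012,0,0,0],[0,0.012,0,0,0],[0,0.012,0,0,0],[0,0.012,0,0,0],[0,0.012,0,0,0],[0,0.012,0,0,0],[0,0.012,0,0,0],[0,0.012,0,0,0]]' 60
python3 go.py 0.5135 0.1355 0.085 71.2
python3 - <<'E'
from h import *
c="scene";im,d=bot.read_camera(c);m=bot.camera_model(c);P=cloud(c,d,np.ones(d.shape,bool))
Q=P[(P[:,2]>.03)&(P[:,2]<.042)&(abs(P[:,0]-.53)<.13)&(abs(P[:,1]-.18)<.1)]
print("scoop walls",cv2.minAreaRect((Q[:,:2]*1000).astype(np.float32)))
cv2.imwrite("pics/s3.png",cv2.resize(im[160:330,200:400],None,fx=3,fy=3))
E
```

```text
t: 7.47
eef_pos: [0.4732, -0.0084, 0.2395]
tool_rot: [-0.0, 0.815, 0.58, -0.0]
contact_force: [0.2, -1.1, -2.4]
gripper_width: 0.278
grasp_force: 59.3
t 7.47 grasp [ 0.4732 -0.0084  0.0845] yaw 70.8 tilt [-0.  0.] w 0.278 F [ 0.2 -1.1 -2.4] q7 -0.68
shift [ 0.1491 -0.0091 -0.0005] turn -0.4
scoop walls ((530.0739135742188, 190.6434326171875), (138.7781219482422, 170.5943145751953), 71.2446517944336)
```

View pics/s3.png

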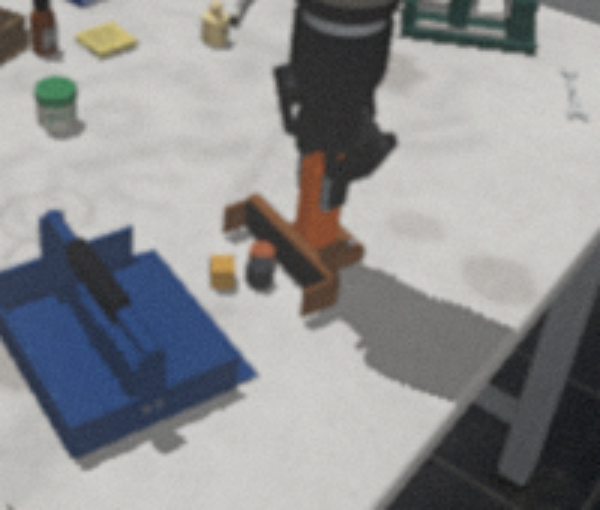

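```bash
python3 -m pendant '[[0,0.012,0,0,0],[0,0.012,0,0,0],[0,0.012,-0.001,0,0],[0,0.012,-0.001,0,0],[0,0.012,-0.001,0,0],[0,0.012,0,0,0],[0,0.012,0,0,0],[0,0.012,0,0,0],[0,0.012,0,0,0],[0,0.012,0,0,0]]' 60
python3 go.py 0.5135 0.1355 0.085 71.2
python3 - <<'E'
from h import *
c="scene";im,d=bot.read_camera(c);m=bot.camera_model(c);P=cloud(c,d,np.ones(d.shape,bool))
Q=P[(P[:,2]>.03)&(P[:,2]<.042)&(abs(P[:,0]-.53)<.13)&(P[:,1]>.11)&(P[:,1]<.29)]
print("scoop walls",cv2.minAreaRect((Q[:,:2]*1000).astype(np.float32)))
cv2.imwrite("pics/s4.png",cv2.resize(im[180:330,170:360],None,fx=3,fy=3))
E
```

```text
t: 8.35
eef_pos: [0.5099, 0.1062, 0.2397]
tool_rot: [0.0, 0.815, 0.58, -0.0]
contact_force: [-0.8, -1.0, -1.4]
gripper_width: 0.276
grasp_force: 59.3
t 8.35 grasp [0.5099 0.1062 0.0847] yaw 70.9 tilt [-0. -0.] w 0.276 F [-0.8 -1.  -1.4] q7 -0.9
shift [ 0.0288 -0.0062 -0.0003] turn -0.3
scoop walls ((528.3130493164062, 182.55072021484375), (155.0203094482422, 170.43807983398438), 71.0291976928711)
```

View pics/s4.png

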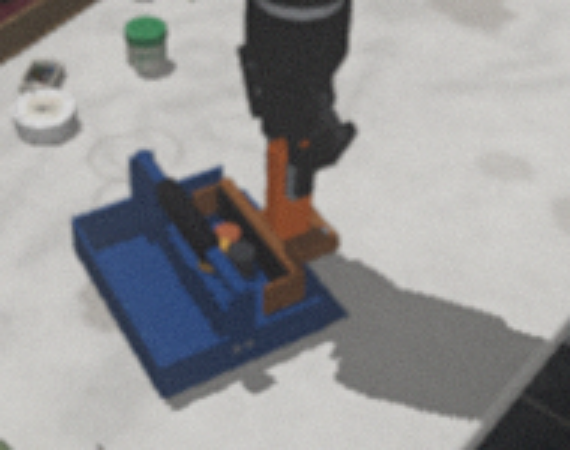

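```bash
python3 -m pendant '[[0,0.008,0,0,0],[0,0.008,0,0,0],[0,0,0,0,0],[0,0,0,0,0],[0,0,0,0,0],[0,0,0,0,0],[0,-0.005,0,-0.001,0],[0,-0.015,0,-0.001,0],[0,-0.025,0,0,0],[0,-0.025,0,0,0],[0,-0.025,0,0,0],[0,-0.025,0,0,0]]' 60
python3 -m pendant '[[0,-0.025,0,0,0],[0,-0.025,0,0,0],[0,-0.025,0,0,0],[0,-0.02,0,0,0],[0,-0.008,0,0,0],[0,0,0,0.003,0],[0,0,0,0.002,0],[0,0,0,0,0]]' 60
python3 go.py 0.5135 0.1355 0.080 71.2
python3 - <<'E'
from h import *
c="scene";im,d=bot.read_camera(c);m=bot.camera_model(c);P=cloud(c,d,np.ones(d.shape,bool))
Q=P[(P[:,2]>.03)&(P[:,2]<.042)&(abs(P[:,0]-.53)<.13)&(P[:,1]>.11)&(P[:,1]<.29)]
print("scoop walls",cv2.minAreaRect((Q[:,:2]*1000).astype(np.float32)))
cv2.imwrite("pics/s5.png",cv2.resize(im[180:330,170:360],None,fx=3,fy=3))
E
```

```text
t: 9.4
eef_pos: [0.4747, 0.0052, 0.2418]
tool_rot: [0.0, 0.815, 0.579, -0.0]
contact_force: [-0.6, -0.5, -2.1]
gripper_width: 0.275
grasp_force: 59.3
t: 10.07
eef_pos: [0.442, -0.0893, 0.2364]
tool_rot: [-0.0, 0.814, 0.58, 0.0]
contact_force: [-0.8, 0.4, -2.0]
gripper_width: 0.269
grasp_force: 59.3
t 10.07 grasp [ 0.442  -0.0892  0.0814] yaw 70.9 tilt [0.    0.001] w 0.269 F [-0.8  0.4 -2. ] q7 -0.5
shift [ 0.2358 -0.0058  0.0016] turn -0.3
scoop walls ((531.06787109375, 189.92323303222656), (138.89041137695312, 170.81143188476562), 71.14988708496094)
```

View pics/s5.png

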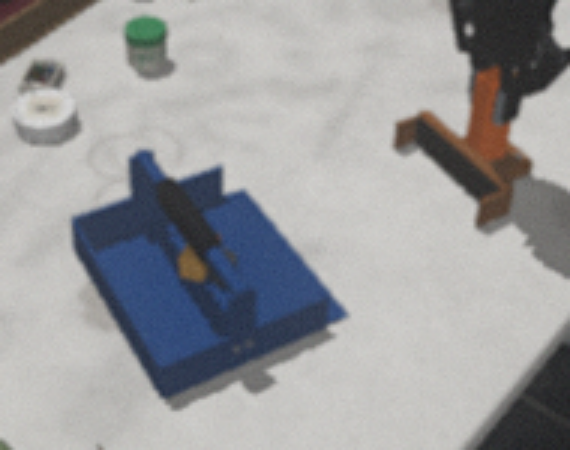

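Brass shows under the bridge, and the copper and steel sit behind it inside the scoop. The pusher is clear of the scoop, so I'll lower it and let go.

```bash
python3 -m pendant '[[0,0,0,0.001,0],[0,0,0,0.001,0],[0,0,0,0,0]]' 40
python3 -m pendant '[[0.03,0,0,0,0],[0.05,0,0,0,0],[0.0854,0,0,0,0],[0.0854,0,0,0,0],[0.0854,0,0,0,0],[0.0854,0,0,0,0],[0.0854,0,0,-0.01,0],[0.0854,0,0,-0.03,0],[0.0854,0,0,-0.03,0],[0.0854,0,0,-0.03,0],[0.0854,0,0,-0.01,0]]'
python3 go.py 0.533 0.194 0.19 161.1
python3 - <<'E'
from h import *
for c in ("top","scene"):
  im,d=bot.read_camera(c);P=cloud(c,d,np.ones(d.shape,bool))
  Q=P[(P[:,2]>.095)&(P[:,2]<.112)&(abs(P[:,0]-.44)<.05)&(abs(P[:,1]+.09)<.05)]
  print(c,"handle",len(Q),Q[:,2].max() if len(Q) else '',np.round(Q.mean(0),3) if len(Q) else '')
E
```

```text
t: 10.37
eef_pos: [0.4421, -0.0894, 0.235]
tool_rot: [0.0, 0.814, 0.58, 0.0]
contact_force: [-1.0, 1.9, 2.7]
gripper_width: 0.275
grasp_force: 59.9
t: 11.28
eef_pos: [0.4427, -0.0904, 0.3492]
tool_rot: [0.002, 0.815, 0.58, 0.002]
contact_force: [0.6, 0.3, -0.3]
gripper_width: 0.996
grasp_force: 0.0
t 11.28 grasp [ 0.4437 -0.0905  0.1942] yaw 70.9 tilt [ 0.006 -0.001] w 0.996 F [ 0.6  0.3 -0.3] q7 -0.38
shift [ 0.2981 -0.009   0.0045] turn -90.2
top handle 0  
scene handle 100 0.10587197969741366 [ 0.44  -0.084  0.102]
```

```bash
python3 -m pendant '[[0.0854,0.02,-0.009,0,0],[0.0854,0.033,0,0,0],[0.0854,0.033,0,0,0],[0.0854,0.033,0,0,0],[0.0854,0.033,0,0,0],[0.0854,0.033,0,0,0],[0.0854,0.033,0,0,0],[0.0854,0.033,0,0,0],[0.0854,0.03,0,0,0],[0.0854,0.017,0,0,0],[0.0854,0,0,0,-5],[0.0854,0,0,0,-7]]'
python3 -m pendant '[[0.0854,0,0,0,-7],[0.0854,0,0,0,-7],[0.0854,0,0,0,-7],[0.0854,0,0,0,-7],[0.0854,0,0,0,-7],[0.0854,0,0,0,-7],[0.0854,0,0,0,-7],[0.0854,0,0,0,-7],[0.0854,0,0,0,-7],[0.0854,0,0,0,-7],[0.0854,0,0,0,-6],[0.0854,0,0,0,0]]'
python3 go.py 0.533 0.194 0.075 161.1
python3 - <<'E'
from h import *
m=bot.camera_model("wrist");im,d=bot.read_camera("wrist");cv2.imwrite("pics/w2.png",im)
P=cloud("wrist",d,np.ones(d.shape,bool),m)
Q=P[(P[:,2]>.068)&(P[:,2]<.1)&(abs(P[:,0]-.533)<.1)&(abs(P[:,1]-.194)<.1)]
print("grip",len(Q),cv2.minAreaRect((Q[:,:2]*1000).astype(np.float32)),Q[:,2].max())
for r in bot.pinpoint("scoop_grip","wrist")[:1]: print(r,at_z("wrist",r["at"],.075,m))
E
```

```text
t: 12.38
eef_pos: [0.5303, 0.1956, 0.343]
tool_rot: [-0.001, 0.748, 0.664, -0.001]
contact_force: [0.9, -0.1, 0.0]
gripper_width: 1.002
grasp_force: 0.0
t: 13.38
eef_pos: [0.5305, 0.1935, 0.343]
tool_rot: [-0.001, 0.182, 0.983, -0.0]
contact_force: [-0.0, 0.4, -0.1]
gripper_width: 1.002
grasp_force: 0.0
t 13.38 grasp [0.53   0.1935 0.188 ] yaw 159.1 tilt [-0.003 -0.   ] w 1.002 F [-0.   0.4 -0.1] q7 0.37
shift [-0.0029  0.0017  0.113 ] turn -2.0
grip 3286 ((534.9347534179688, 194.4293212890625), (21.4883975982666, 169.65408325195312), 70.96004486083984) 0.08713737233864881
{'at': [259.6, 202.9], 'score': 0.78} [0.53669253 0.19565958 0.075     ]
```

View pics/w2.png

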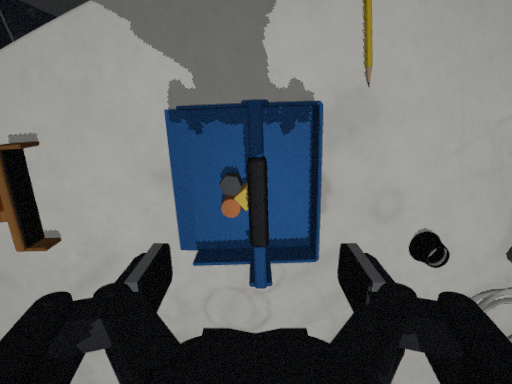

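All three offcuts show inside the scoop: steel at (231,185), brass at (243,198) and copper at (231,208). I'll descend onto the bridge grip.

```bash
python3 -m pendant '[[0.0854,-0.0045,0.002,0,-2],[0.0854,0,0,0.025,0],[0.0854,0,0,0.025,0],[0.0854,0,0,0.025,0],[0.0854,0,0,0.02,0],[0.0854,0,0,0.012,0],[0.0854,0,0,0.006,0],[0.04,0,0,0,0],[0.02,0,0,0,0],[0.0,0,0,0,0],[0.0,0,0,0,0],[0.0,0,0,0,0]]' 40
python3 -m pendant '[[0,0,0,0,0],[0,0,0,0,0],[0,0,0,0,0],[0,0,0,0,0],[0,0,0,0,0]]' 80
python3 go.py 0.535 0.194 0.195 161.1
```

```text
t: 14.48
eef_pos: [0.5362, 0.1943, 0.2327]
tool_rot: [0.001, 0.167, 0.986, 0.0]
contact_force: [0.3, 0.0, 0.0]
gripper_width: 0.302
grasp_force: 0.0
t: 14.9
eef_pos: [0.5361, 0.1942, 0.2326]
tool_rot: [0.001, 0.166, 0.986, -0.0]
contact_force: [-0.9, -1.4, 6.3]
gripper_width: 0.172
grasp_force: 79.6
t 14.9 grasp [0.5363 0.1942 0.0776] yaw 160.8 tilt [ 0.001 -0.   ] w 0.172 F [-0.9 -1.4  6.3] q7 0.28
shift [ 0.001  -0.0006 -0.1174] turn -0.3
```

```bash
python3 -m pendant '[[0,0,0,-0.003,0],[0,0,0,-0.006,0],[0,0,0,-0.01,0],[0,0,0,-0.014,0],[0,0,0,-0.016,0],[0,0,0,-0.016,0],[0,0,0,-0.016,0],[0,0,0,-0.014,0],[0,0,0,-0.012,0],[0,0,0,-0.008,0],[0,0,0,-0.005,0],[0,0,0,0,0]]' 80
python3 -m pendant '[[0,0,0,0,0],[0,0,0,0,0],[0,0,0,0,0],[0,0,0,0,0],[0,0,0,0,0],[0,0,0,0,0],[0,0,0,0,0],[0,0,0,0,0],[0,0,0,0,0],[0,0,0,0,0],[0,0,0,0,0],[0,0,0,0,0]]' 80
python3 -m pendant '[[0,0,0,0,0],[0,0,0,0,0],[0,0,0,0,0],[0,0,0,0,0],[0,0,0,0,0]]'
python3 - <<'E'
from h import *
c="scene";im,d=bot.read_camera(c);P=cloud(c,d,bot.trace("scoop",c)[0]["mask"])
cv2.imwrite("pics/s6.png",cv2.resize(im[120:320,160:400],None,fx=3,fy=3))
Q=P[(P[:,2]>.1)&(P[:,2]<.135)];X=np.linalg.lstsq(np.c_[Q[:,:2],np.ones(len(Q))],Q[:,2],rcond=None)[0];print("lowest",np.percentile(P[:,2],[1,10,30]),"plane",X)
E
```

```text
t: 15.9
eef_pos: [0.5359, 0.1943, 0.3527]
tool_rot: [0.001, 0.166, 0.986, 0.0]
contact_force: [1.1, 0.6, -8.1]
gripper_width: 0.17
grasp_force: 78.3
t: 16.9
eef_pos: [0.5358, 0.1942, 0.3517]
tool_rot: [0.0, 0.166, 0.986, -0.0]
contact_force: [-0.6, 0.6, -7.0]
gripper_width: 0.172
grasp_force: 78.4
t: 17.32
eef_pos: [0.5358, 0.1942, 0.3517]
tool_rot: [0.0, 0.166, 0.986, -0.0]
contact_force: [0.4, -0.1, -7.7]
gripper_width: 0.171
grasp_force: 78.4
lowest [0.1194169  0.12131654 0.12243013] plane [-0.00694533  0.02683477  0.12214523]
```

View pics/s6.png

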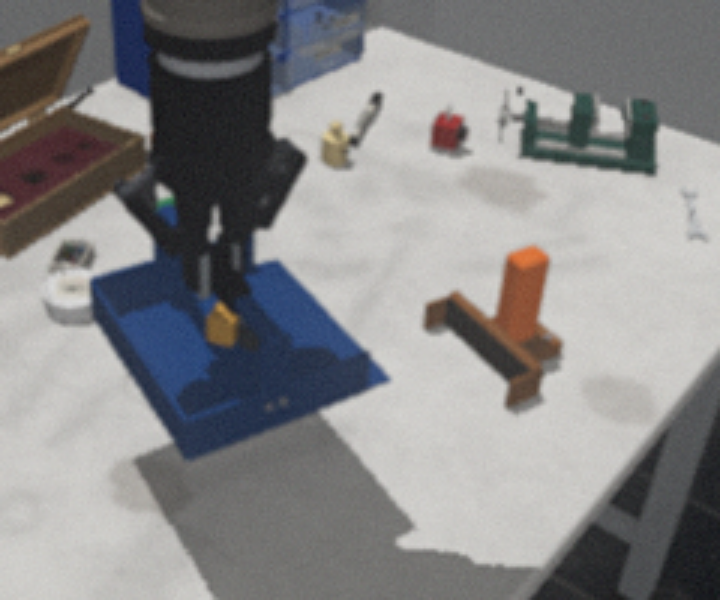

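The scoop is level at about 12 cm, with brass visible at (222,325) in the crop. The pusher stands free on the worktop.

```bash
python3 -c "
from station import bot
print(bot.hand_in())"
```

```text
the job is handed in; nothing more can be done
None
```

The job is handed in: the scoop is held steady and level (within about 0.03 rad) about 12 cm up. All three offcuts were seen inside it just before the lift, only the brass shows clearly in the last picture, and the pusher stands released and clear; no verdict was returned.

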